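# Ready the anaesthetic induction chamber and switch the gas over to it

## Robot

A 6-joint arm with a two-finger parallel gripper is mounted at the origin on the work surface. World frame = base frame: x ahead of the robot, y to its left, z up, the work surface at z = 0. Lengths are in m, angles in degrees, forces in N, time in s.
With the tool pointing down it reaches from about 0.35 to 0.875 m from the base axis. Payload 4.2 kg.
Tool frame: the origin (TCP) lies at the very end of the fingers, on their centre line; the grasp point (between the pads) lies 19 mm behind it (grip_depth is the distance from the TCP to the grasp point, in m); z points along the fingers, y is the line along which they close (so a half turn about z gives the same grasp; the last joint's range is limited). The gripper opens to 87 mm and grips with 3 to 60 N. Pads are 19 mm wide; open, the fingers measure 117 mm over their backs; the gripper's body (75 mm by 190 mm) begins 51 mm behind the grasp point.
Start: joints at [14.817, 22.042, 0.453, 0, -68.411, -14.817], TCP at [0.625, 0, 0.223] pointing down, gripper open.
Joint ranges: [-179.83, 179.83], [-69.29, 118.12], [-61.27, 80.66], [-181.25, 117.63], [-171.15, -9.14], [-177.46, 177.46]. Speed limits (degrees/s): [159.86, 159.86, 180, 180, 180, 180].

## Interface

Orientations are given as [roll, pitch, yaw] about the fixed x, y, z axes, in that order (R = Rz(yaw) Ry(pitch) Rx(roll)).
In Python, from cell import * gives the robot as it stands. Calls block until the motion is done:
- goto(position, orientation): joint-space move of the TCP to a pose.
- move_linear(position, ori=None, vel=0.15, guard=None): straight line of the TCP; ori=None keeps the orientation; vel is the mean speed in m/s. With guard (N) it stops when the force on the tool has changed by that much, and returns True; else False.
- move_joints(angles): joint-space move.
- open_jaws() and grab(): open the fingers fully, or close them until they stop; the grip force is fixed at half the most.
- hold(seconds).
- inverse_kinematics(position, orientation): joint angles nearest the present ones, or None.
- snapshot(name): name is "scene" or "side" or "wrist"; returns a dict with "image" (420x560x3 uint8, red, green, blue), "z_map" (420x560 float32, m along the optical axis (not along the pixel's ray), 0 where there is no reading), "vertical_fov" (degrees; the focal length in pixels is half the picture's height over the tangent of half this angle, whatever the lens; pixels are square), "cx", "cy" (the principal point, pixels), "world_to_cam" (4x4, takes a point from world to camera coordinates). Camera axes: x right, y down, z forward; pixel columns grow to the right and rows downward; lengths in m; the calibration is good to about 2 mm. A picture is of the moment at which its call begins.
A pose or a line that the arm cannot do raises IKError and nothing moves.
- finish_job(): hands the job in; it is judged then, once.
Readings, each from a call of its own:
- get_clock(): time.
- get_joint_pos(): joint angles.
- get_dq(): joint speeds.
- get_joint_efforts(): joint torques, N m.
- get_ee_pos(): TCP position.
- get_orientation(): TCP orientation.
- get_force(): force on the tool from outside, world axes, zero at the start.
- get_torque(): the same for the moment, N m.
- get_opening(): finger opening in m.
- get_grasp_force(): force on a finger pad.
Only numpy, scipy, OpenCV 4.12 (cv2) and the standard library are available. Lean on these libraries where they do the work, as an engineer would, in place of code of your own. Each camera call takes 0.05 s, during which the arm holds its last target. There are 200 camera calls.

## Task

Gas is already running to the nose mask; change the station over to its small-animal induction chamber. Lower the block-shaped heat pack through the open top and lay it flat on the chamber floor, then slide the lid fully home past its end ridge; only then turn the chamber's valve handle on, and after that turn the mask's valve handle off, each right round to its click. The gas must always have a way out, so never have both valves shut, and leave the pot and the tube rack alone.

Things in the scene. Friction and masses are not known exactly. Their poses are not given: they have to be found in the camera images.
- station: Fixed station: steel base tray 230 x 475 x 10 mm; a clear box with grey channels (chamber) at its +y end, a gas pipe with two quarter-turn valves at its -y end. Origin on the bench under the pipe line, mid-way along the tray (tray x -80 to +150 mm). x points away from the robot, y along the pipe to the chamber, z up; turned up to 0.12 rad. Pipe, gauge, mask stay below z = 80 mm.
- chamber_floor (a point): Centre of the chamber's inner floor, 12 mm above the bench, 120 mm along station +y; axes as the station's. Inside 140 (x) x 178 (y) mm; grey channel caps leave 130 mm clear across x, their tops 86 mm above the bench. With the lid at value q the top is open from y = -89 mm to y = -95 mm + q here (115 to 130 mm at the start). A white canister (66 mm wide, 68 mm high) stands behind, at x = 113 mm.
- pack_mid (a point): Centre of the heat pack: loose hard-shell grey block with rounded edges, 90 mm long (its x axis), 46 mm wide (y), 36 mm high (z), 0.1 to 0.2 kg. It lies flat on the bench in front of the station, left or right, long axis within 0.4 rad of world x. In the chamber its long axis goes along the station's y, under the open part; its centre then lies 18 mm above the floor.
- lid (a joint): Opening of the sliding lid, m: 0 = fully home (end stop), starts at 0.122 to 0.135, most 0.140. Captive in its channels, slides along station y; pushed towards station -y it shuts. It slides with about 2 N (more if pushed fast); a bead under its outer end must be forced over the ridge on the +y end wall between about 0.010 and 0.002, with 8 to 10 N.
- lid_lip (a point): Middle of the top edge, at the outer (+y) face, of the upright grey lip across the lid's outer end: 118 mm wide (x), 7 mm thick, 25 mm above the lid's top; top edge 104 mm above the bench. Axes as the station's. Push its outer face towards station -y to shut the lid. Moves with the lid; when home it is 107 mm from chamber_floor along station y.
- chamber_handle (a joint): Chamber valve, the one nearer the chamber. 0 = off: handle across the pipe, pointing to station -x (the robot); 1.571 = on: along the pipe, pointing to station +y (the chamber). Turns clockwise from above to on. Snap action: about 0.3 N m to leave either end, falling to nothing about halfway, then it springs to the other stop by itself. Starts at 0.
- chamber_handle_tip (a point): Outer end of the chamber valve's handle, mid height, 83 mm from its axis, 94 mm above the bench; turns with the handle. The black grip runs from 28 to 83 mm off the axis, 18 mm wide, 14 mm high (87 to 101 mm above the bench). In front of (-x of) the pipe there is only the tray below it.
- chamber_valve_axis (a point): Point on the chamber valve's vertical turning axis at handle height, 94 mm above the bench, 75 mm along station -y from the station's origin. Axes as the station's.
- mask_handle (a joint): Mask valve, the one farther from the chamber. 0 = off: handle across the pipe, pointing to station -x; 1.571 = on: along the pipe, pointing to station -y (the mask's end). Turns clockwise from above from on to off. Same snap action as the chamber valve. Starts at 1.571 (on).
- mask_handle_tip (a point): Outer end of the mask valve's handle, mid height; same handle, sizes and heights as the chamber valve's. Turns with the handle. The pipe and the nose mask beside it are below 66 mm above the bench.
- mask_valve_axis (a point): Point on the mask valve's vertical turning axis at handle height, 94 mm above the bench, 170 mm along station -y from the station's origin. Axes as the station's.
- pot: Bystander: loose white screw-top sample pot, 56 mm across, 65 mm high, on the bench in front of the station on the side where the pack is not; origin at the centre of its underside. Not to be disturbed.
- rack: Bystander: loose yellow tube rack with six tubes, 75 x 164 x 86 mm, to the right of the station; origin under its centre. Not to be disturbed.
Things that resemble listed ones, but are neither listed nor needed, are in the scene too. What is shaped like the part that bears pack_mid but purple is not meant.

How it is judged (in metres and radians):
On the way, in this order (a step that is already met when the one before it is completed fails the run):
1. the heat pack lies flat on the chamber floor, let go (x of pack_mid in the frame of chamber_floor between -0.06 and 0.06 m and y of pack_mid in the frame of chamber_floor between -0.08 and 0.08 m and z of pack_mid in the frame of chamber_floor below 0.022 m and angle between pack_mid's own z axis and vertical below 0.1 rad and contact force between the fingers and pack below 0.1 N), for 0.2 s.
2. the lid is fully home, past its ridge (value of joint lid below 0.004 m), for 0.2 s.
3. the chamber valve is on, at its stop (value of joint chamber_handle above 1.45 rad), for 0.2 s.
4. the mask valve is off, at its stop (value of joint mask_handle below 0.12 rad), for 0.2 s.
At the end, for the whole second after the job is handed in: The heat pack lies at rest flat on the chamber floor (within 4 mm of the floor, tilted less than 0.1 rad), the lid is home within 4 mm, the chamber handle is on (above 1.45 rad), the mask handle is off (below 0.12 rad) (x of pack_mid in the frame of chamber_floor between -0.06 and 0.06 m and y of pack_mid in the frame of chamber_floor between -0.08 and 0.08 m and z of pack_mid in the frame of chamber_floor below 0.022 m and angle between pack_mid's own z axis and vertical below 0.1 rad and linear speed of pack below 0.02 m/s and value of joint lid below 0.004 m and value of joint chamber_handle above 1.45 rad and value of joint mask_handle below 0.12 rad); the robot touches nothing.
It fails at once if the pack was let go well above the chamber floor instead of being lowered in (z of pack_mid in the frame of chamber_floor above 0.06 m and horizontal distance between pack_mid and chamber_floor below 0.12 m and contact force between the fingers and pack below 0.02 N).
It fails at once if the chamber valve was turned on while the lid was not home (value of joint chamber_handle above 0.8 rad and value of joint lid above 0.008 m).
It fails at once if both valves were shut at once (value of joint each of chamber_handle, mask_handle below 0.7 rad).
It fails at once if the pot or the tube rack was disturbed (moved over 20 mm) (distance of any of pot, rack from where it was at the start of the episode above 0.02 m).
It also fails if it takes over 67 s, if anything falls off the work surface, if the arm or the gripper's body presses on something with over 40 N, if the wrist force passes 120 N, or if a joint passes its speed limit or range.

## Working session

There is one attempt and no reset: what is moved stays moved. The work goes in short steps, each a Python script; the robot and the scene stay as the last script left them, time stands still between calls to the robot, and variables do not carry over. Pictures are saved under pics/ and viewed, at most 10 in all, crops included, and the job is handed in when it is done.

```bash
mkdir -p pics; ls; cat > h.py <<'E'
from cell import *
import numpy as np, cv2
def cam(s):
    f=s["image"].shape[0]/2/np.tan(np.radians(s["vertical_fov"])/2)
    return f,s["cx"],s["cy"],np.array(s["world_to_cam"])
def cloud(s):
    f,cx,cy,T=cam(s); z=s["z_map"]; v,u=np.indices(z.shape)
    P=np.stack([(u-cx)/f*z,(v-cy)/f*z,z],-1)
    W=(P-T[:3,3])@T[:3,:3]; W[z<=0]=np.nan
    return W
def ray(s,uv,h):
    f,cx,cy,T=cam(s); uv=np.atleast_2d(np.array(uv,float))
    d=np.c_[(uv[:,0]-cx)/f,(uv[:,1]-cy)/f,np.ones(len(uv))]@T[:3,:3]
    c=-T[:3,:3].T@T[:3,3]
    return c+d*((h-c[2])/d[:,2])[:,None]
def save(s,n): cv2.imwrite("pics/"+n,cv2.cvtColor(s["image"],cv2.COLOR_RGB2BGR))
E
python3 - <<'E'
from h import *
import pickle
ss={}
for n in ("scene","side"):
    s=snapshot(n); ss[n]=s; save(s,n+"0.png"); f,cx,cy,T=cam(s); print(n,f,cx,cy,-T[:3,:3].T@T[:3,3],T[:3,:3].round(3).tolist())
pickle.dump(ss,open("s0.pkl","wb")); print(get_clock())
E
```

```text
pics
scene 379.02224404272937 278.5425132478758 208.50114333321704 [ 1.28642453 -0.01698728  0.86072571] [[-0.108, 0.994, -0.003], [0.674, 0.072, -0.735], [-0.731, -0.081, -0.678]]
side 494.80745243322013 286.9811543989962 216.82196637023492 [-0.07225211 -0.9191317   1.04864686] [[0.832, -0.555, -0.014], [-0.398, -0.578, -0.712], [0.387, 0.598, -0.702]]
0.1
```

View pics/scene0.png

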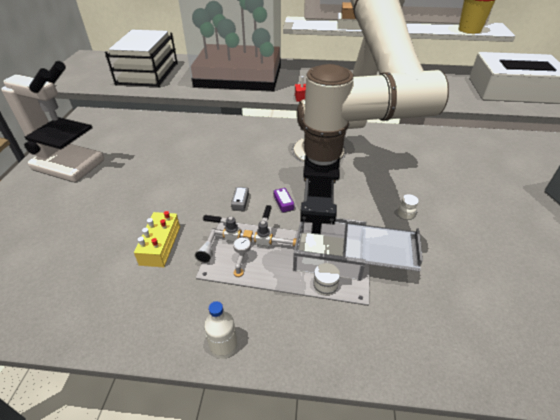

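View pics/side0.png

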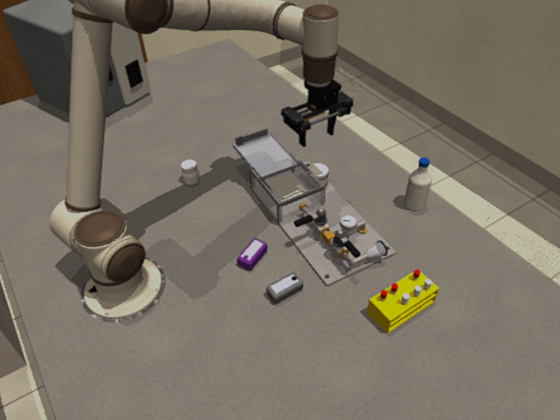

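Scene view: the grey block is at (240,198) and a purple block at (284,199). The station spans (200–420, 215–300), handles point at (212,219) and (267,211), the pot is at (409,205) and the rack at (158,238). Only the grey block fits "heat pack", because the purple one is excluded by the task. Next is an enlarged crop to confirm this, plus measurements.

```bash
python3 - <<'E'
from h import *
import pickle
ss=pickle.load(open("s0.pkl","rb"))
s=ss["scene"]; im=cv2.cvtColor(s["image"],cv2.COLOR_RGB2BGR)
cv2.imwrite("pics/crop1.png",cv2.resize(im[175:310,185:430],None,fx=3.2,fy=3.2,interpolation=cv2.INTER_CUBIC))
for n,s in ss.items():
    W=cloud(s)
    x,y,z=W[...,0],W[...,1],W[...,2]
    # blocks: height 30-40mm, near region
    m=((z>0.030)&(z<0.042)&(x>0.3)&(x<0.7)&(abs(y)<0.4)).astype(np.uint8)
    k,l,st,c=cv2.connectedComponentsWithStats(m)
    for i in range(1,k):
        if st[i,4]>60:
            q=l==i; r=cv2.minAreaRect((W[q][:,:2]*1000).astype(np.float32)); print(n,"blk",c[i].round(),st[i,4],W[q].mean(0).round(3),r,s["image"][q].mean(0).round())
    g=s["image"].max(-1)
    for nm,m in (("hand",(z>0.08)&(z<0.108)&(g<60)),("top",(z>0.078)&(z<0.112)&(g>=60))):
        m=(m&(x>0.3)&(x<0.9)&(abs(y)<0.45)).astype(np.uint8)
        k,l,st,c=cv2.connectedComponentsWithStats(m)
        for i in range(1,k):
            if st[i,4]>25:
                q=l==i; r=cv2.minAreaRect((W[q][:,:2]*1000).astype(np.float32)); print(n,nm,c[i].round(),st[i,4],np.median(W[q],0).round(3),np.round(r[0],0),np.round(r[1],0),round(r[2],1),s["image"][q].mean(0).round())
E
```

```text
scene blk [239. 196.] 241 [ 0.349 -0.252  0.036] ((344.97021484375, -252.93978881835938), (88.86773681640625, 45.55690383911133), 1.9608203172683716) [177. 179. 183.]
scene blk [283. 197.] 234 [ 0.341 -0.106  0.036] ((336.1874084472656, -106.626708984375), (89.71473693847656, 44.008541107177734), 26.092308044433594) [181. 155. 199.]
scene blk [407. 209.] 72 [0.359 0.293 0.036] ((354.60784912109375, 295.05389404296875), (54.558223724365234, 32.710792541503906), 78.1246109008789) [160. 157. 147.]
scene blk [332. 231.] 67 [0.48  0.055 0.036] ((479.5989990234375, 55.338294982910156), (67.08142852783203, 7.0922346115112305), 85.75930786132812) [152. 149. 148.]
scene blk [304. 266.] 63 [ 0.623 -0.02   0.036] ((622.73046875, -20.8289852142334), (61.10628128051758, 4.639793395996094), 87.81560516357422) [143. 139. 139.]
scene blk [350. 273.] 65 [0.632 0.105 0.035] ((631.9142456054688, 105.50172424316406), (62.386531829833984, 5.813230514526367), 86.45341491699219) [140. 137. 136.]
scene blk [325. 288.] 69 [0.689 0.037 0.036] ((685.798828125, 38.30691146850586), (60.91376876831055, 23.4050731
[... 2324 characters left out ...]
82] [557. 118.] [339. 160.] 85.7 [132. 129. 130.]
side top [418. 185.] 228 [ 0.835 -0.219  0.097] [ 844. -210.] [38. 66.] 32.6 [115. 109.  97.]
side top [318. 213.] 83 [ 0.529 -0.148  0.102] [ 527. -146.] [25. 44.] 67.7 [109. 102.  99.]
side top [348. 220.] 100 [ 0.594 -0.202  0.079] [ 593. -202.] [46. 42.] 60.4 [173. 172. 175.]
side top [341. 235.] 92 [ 0.527 -0.249  0.101] [ 530. -251.] [27. 45.] 6.1 [106.  98.  93.]
side top [416. 272.] 42 [ 0.613 -0.443  0.087] [ 615. -442.] [15. 16.] 1.4 [153.  39.  21.]
side top [393. 286.] 37 [ 0.539 -0.443  0.087] [ 540. -442.] [17. 14.] 28.7 [161.  35.  17.]
side top [383. 293.] 39 [ 0.504 -0.444  0.087] [ 505. -443.] [16. 14.] 48.5 [162.  38.  18.]
```

View pics/crop1.png

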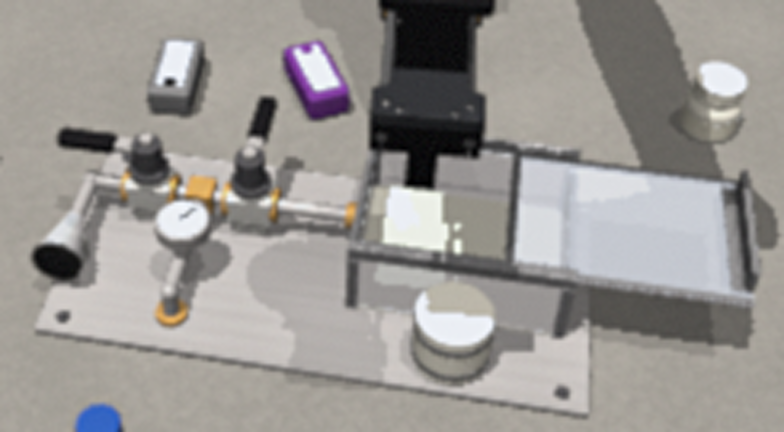

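The crop confirms it: the grey block with the white label is at crop (177,75), the purple one at (316,78). The two views agree on a pack at about (0.344,-0.254), 89 x 46 mm with its top at 36 mm. They put the station origin at about (0.542,-0.072), yaw about -4.4°, and the lid at q≈0.124. I'll refine this from the wrist camera.

```bash
python3 - <<'E'
from h import *
import pickle
print(get_orientation(),get_ee_pos(),inverse_kinematics([0.344,-.254,.15],get_orientation()))
# higher view over the station
goto([0.47,0.02,0.42],get_orientation()); print(get_clock())
s=snapshot("wrist"); save(s,"w1.png"); pickle.dump(s,open("w1.pkl","wb"))
f,cx,cy,T=cam(s); print(f,-T[:3,:3].T@T[:3,3],T[:3,:3].round(2).tolist())
E
```

```text
[ 1.79891871e+02 -4.87695911e-03 -9.00099600e+01] [6.24501465e-01 2.31196982e-05 2.21576952e-01] [-1.44724239e+01  6.99730620e+00 -3.19104868e+01  4.07128777e-02
 -5.11956987e+01  1.44369174e+01]
1.0917
360.3594449918089 [ 0.46931878 -0.06332653  0.579406  ] [[-1.0, 0.0, 0.0], [0.0, 0.95, 0.3], [-0.0, 0.3, -0.95]]
```

View pics/w1.png

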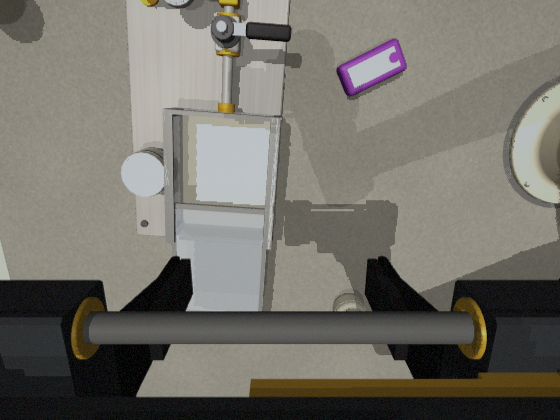

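Wrist view: chamber rim from (165,108) to (280,245), lid edge at about v=207, chamber handle at (268,32), purple block at (372,67), pot under the finger at (350,305). Next I fit the station from the rim and handle.

```bash
python3 - <<'E'
from h import *
import pickle
s=pickle.load(open("w1.pkl","rb")); W=cloud(s); x,y,z=np.moveaxis(W,-1,0)
ss=pickle.load(open("s0.pkl","rb"))
m=(z>.082)&(z<.092)&(x>.4)&(x<.68)&(y>-.09)&(y<.14)
print(m.sum(),np.histogram(z[(x>.4)&(x<.68)&(y>-.09)&(y<.14)&(z>.07)&(z<.12)],bins=np.arange(.07,.121,.004)))
print("rim",cv2.minAreaRect((W[m][:,:2]*1000).astype(np.float32)))
g=s["image"].max(-1)
h=(g<60)&(z>.085)&(z<.11)&(x>.4)&(x<.52)&(y<-.05)&(y>-.25)
print("hand",h.sum(),W[h].mean(0),cv2.minAreaRect((W[h][:,:2]*1000).astype(np.float32)))
t=(z>.006)&(z<.014)&(x>.43)&(x<.72)&(y<-.03)
r=cv2.minAreaRect((W[t][:,:2]*1000).astype(np.float32)); print("tray",t.sum(),r)
for yw in (-4,-4.5,-5):
    a=np.radians(yw); o=np.array([.542,-.072])
    d=W[m][:,:2]-o; sx=d@[np.cos(a),np.sin(a)]; sy=d@[-np.sin(a),np.cos(a)]
    q=(sy>.05)&(sy<.13)
    print(yw,np.histogram(sx[q]*1000,bins=np.arange(-90,91,4))[0])
    for lo,hi in ((.03,.07),(.07,.11),(.11,.15),(.15,.19)):
        q=(sy>lo)&(sy<hi); A=sx[q&(sx<0)]; B=sx[q&(sx>0)]
        print(lo,*[v.round(4) for v in (A.min(),A.max(),B.min(),B.max())])
for n in ss:
    W=cloud(ss[n]); x,y,z=np.moveaxis(W,-1,0)
    m=(z>.094)&(z<.11)&(x>.45)&(x<.7)&(y>.24)&(y<.32)
    print(n,"lip",m.sum(),cv2.minAreaRect((W[m][:,:2]*1000).astype(np.float32)))
E
```

```text
2971 (array([  55, 2050, 1339, 2754,  217,    0,    0,    0,    0,    0,    0,
          0]), array([0.07 , 0.074, 0.078, 0.082, 0.086, 0.09 , 0.094, 0.098, 0.102,
       0.106, 0.11 , 0.114, 0.118]))
rim ((549.6666870117188, 46.84632873535156), (190.08248901367188, 156.25621032714844), 85.76560974121094)
hand 631 [ 0.47792788 -0.14155418  0.09906277] ((479.7125244140625, -142.79006958007812), (16.97087860107422, 53.976234436035156), 85.93846130371094)
tray 15312 ((572.8379516601562, -113.8445816040039), (241.9215545654297, 167.3158721923828), 0.04718857631087303)
-4 [  0   0  37 167 166 164   5   0   0   0   0   0   0   0   0   0   0   0
   0   0   0   0   0   0   0   0   0   0   0   0   0   0   0   0   0   0
   0   0 111 168 175 131   0   0   0]
0.03 -0.079 -0.0128 0.0045 0.0771
0.07 -0.0788 -0.0659 0.0637 0.0773
0.11 -0.0787 -0.0658 0.0642 0.0775
0.15 -0.0785 -0.0655 0.0641 0.0772
-4.5 [  0   0  67 167 166 139   0   0   0   0   0   0   0   0   0   0   0   0
   0   0   0   0   0   0   0   0   0   0   0   0   0   0   0   0   0   0
   0   0 142 172 168 100   0   0   0]
0.03 -0.0795 -0.0664 0.0043 0.0766
0.07 -0.0796 -0.0666 0.0629 0.0766
0.11 -0.0799 -0.0669 0.063 0.0762
0.15 -0.08 -0.0671 0.0625 0.0756
-5 [  0   0 102 162 166 107   0   0   0   0   0   0   0   0   0   0   0   0
   0   0   0   0   0   0   0   0   0   0   0   0   0   0   0   0   0   0
   0   0 169 172 167  74   0   0   0]
0.03 -0.0801 -0.0667 0.0027 0.076
0.07 -0.0805 -0.0673 0.062 0.0758
0.11 -0.0812 -0.0679 0.0617 0.075
0.15 -0.0816 -0.0685 0.0608 0.0738
scene lip 126 ((567.5829467773438, 280.5101318359375), (7.293772220611572, 116.01824188232422), 85.94730377197266)
side lip 133 ((568.7495727539062, 278.9932861328125), (16.367551803588867, 118.85355377197266), 86.4054946899414)
```

```bash
cat >> h.py <<'E'
YAW=-4.15; _a=np.radians(YAW); O=np.array([.5410,-.0729])
EX=np.array([np.cos(_a),np.sin(_a)]); EY=np.array([-np.sin(_a),np.cos(_a)])
def st(x,y,z): return [*(O+x*EX+y*EY),z]
def down(yaw): return [180,0,yaw]
E
python3 - <<'E'
from h import *
goto([.36,-.10,.33],down(-90))
s=snapshot("wrist"); W=cloud(s); x,y,z=np.moveaxis(W,-1,0)
m=(z>.030)&(z<.042)&(x>.27)&(x<.42)&(y<-.18)&(y>-.34)
r=cv2.minAreaRect((W[m][:,:2]*1000).astype(np.float32)); print(m.sum(),np.median(z[m]),r,get_clock())
for yw in (0,180):
    for p in ([.344,-.254,.012],[.344,-.254,.14]): print(yw,inverse_kinematics(p,down(yw)))
E
```

```text
3145 0.03421890494353632 ((343.0836181640625, -254.87957763671875), (45.2338981628418, 88.67999267578125), 89.9299087524414) 1.9583
0 [-1.44969346e+01  2.04106886e+01 -4.13427955e+01  2.54444375e-14
 -2.82465159e+01  1.04496935e+02]
0 [-1.44969346e+01  7.71916509e+00 -3.27775970e+01  2.54444375e-14
 -4.95032379e+01  1.04496935e+02]
180 [-1.44969346e+01  2.04106886e+01 -4.13427955e+01 -2.54444375e-14
 -2.82465159e+01 -7.55030654e+01]
180 [-1.44969346e+01  7.71916509e+00 -3.27775970e+01 -2.54444375e-14
 -4.95032379e+01 -7.55030654e+01]
```

```bash
python3 - <<'E'
from h import *
goto([.3438,-.2547,.10],down(0.5))
move_linear([.3438,-.2547,.012],vel=.12)
grab(); print("open",get_opening(),get_grasp_force())
move_linear([.3438,-.2547,.15],vel=.2)
p=st(0,.12-.028,.16); goto(p,down(-90+YAW)); hold(.2)
print(get_opening(),get_grasp_force(),p,get_ee_pos(),get_orientation(),get_clock())
s=snapshot("side"); im=cv2.cvtColor(s["image"],cv2.COLOR_RGB2BGR)
cv2.imwrite("pics/c2.png",cv2.resize(im[60:270,170:400],None,fx=2.6,fy=2.6,interpolation=cv2.INTER_CUBIC))
E
```

```text
open 0.0457166637651008 29.99865365680307
0.04562205385108705 29.998733019456267 [np.float64(0.5476578420422928), np.float64(0.0188587769062986), 0.16] [0.54756725 0.01846109 0.16006086] [-1.79996369e+02  1.05234148e-03 -9.41812188e+01] 8.325
```

View pics/c2.png

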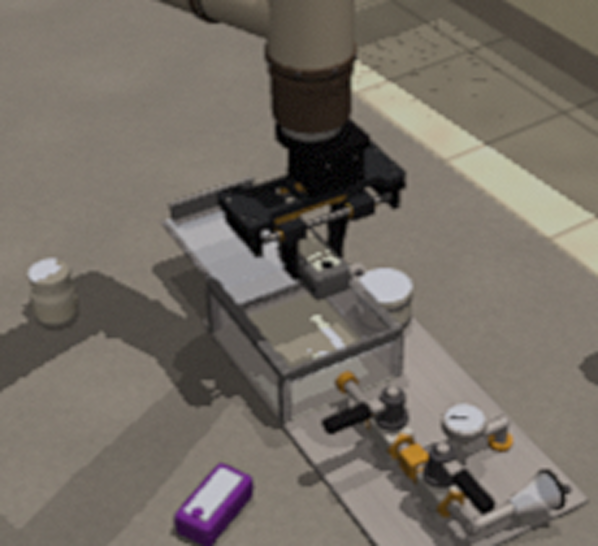

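The crop shows the pack gripped and level at (322,270), aligned above the open part of the chamber. Lowering it in.

```bash
python3 - <<'E'
from h import *
a=st(0,.092,.05); b=st(0,.092,.0215)
print(move_linear(a,vel=.12,guard=8),get_ee_pos())
print(move_linear(b,vel=.03,guard=4),get_ee_pos(),get_force())
open_jaws(); hold(.1); print(get_opening(),get_grasp_force(),get_force())
print(move_linear(st(0,.092,.17),vel=.15,guard=12),get_ee_pos(),get_clock())
s=snapshot("scene"); im=cv2.cvtColor(s["image"],cv2.COLOR_RGB2BGR)
cv2.imwrite("pics/c3.png",cv2.resize(im[200:310,185:430],None,fx=3.2,fy=3.2,interpolation=cv2.INTER_CUBIC))
s=snapshot("side"); im=cv2.cvtColor(s["image"],cv2.COLOR_RGB2BGR)
cv2.imwrite("pics/c4.png",cv2.resize(im[120:270,220:400],None,fx=3.2,fy=3.2,interpolation=cv2.INTER_CUBIC))
W=cloud(s); d=W[...,:2]-O; sx,sy,z=d@EX,d@EY,W[...,2]
m=(abs(sx)<.06)&(abs(sy-.1)<.075)&(z>.035)&(z<.065); print(m.sum(),np.median(z[m]),cv2.minAreaRect((np.c_[sx[m],sy[m]]*1000).astype(np.float32)))
E
```

```text
False [0.54835484 0.01903086 0.05072703]
True [0.54728696 0.0187579  0.02403293] [-0.85089621 -0.57860856  3.88016321]
0.08675010929448954 0.0 [-0.44980938 -0.83111309 -0.6647773 ]
False [0.54691092 0.01870636 0.16896507] 12.4167
413 0.049463675496153076 ((0.308258056640625, 80.03118133544922), (118.0604476928711, 109.92041015625), 0.02887802943587303)
```

View pics/c4.png

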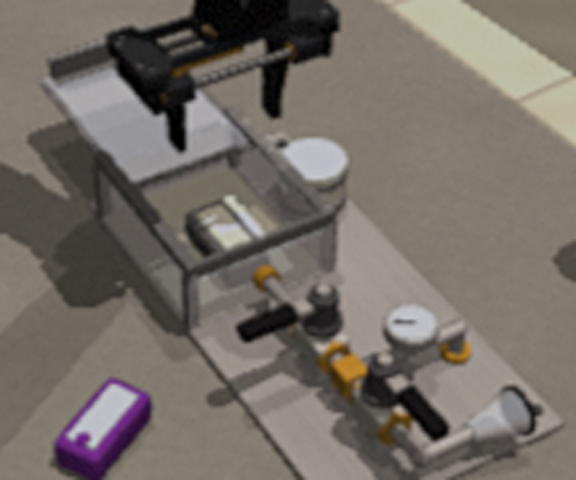

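The pack lies flat on the floor at crop (230,225), with its top measured at 49 mm against 48 expected. Now the lid.

```bash
python3 - <<'E'
from h import *
o=down(-90+YAW)
goto(st(0,.395,.17),o); grab()
move_linear(st(0,.395,.085),vel=.15)
f0=get_force(); print(f0,get_clock())
r=move_linear(st(0,.255,.085),vel=.06,guard=15); print(r,(np.array(get_ee_pos())[:2]-O)@EY,get_force()-f0,get_clock())
if not r:
    r=move_linear(st(0,.215,.085),vel=.03,guard=22); print(r,(np.array(get_ee_pos())[:2]-O)@EY,get_force()-f0,get_clock())
s=snapshot("side"); W=cloud(s); d=W[...,:2]-O; sx,sy,z=d@EX,d@EY,W[...,2]
m=(abs(sx)<.06)&(abs(sx)>.035)&(sy>.19)&(sy<.4)&(z>.095)&(z<.108); print(m.sum(),np.percentile(sy[m],[2,50,98]) if m.any() else 0)
E
```

```text
[ 0.61523817 -0.13269912  0.60836969] 15.9167
False 0.2550053227624489 [-0.60870422 -0.19164364 -0.95152918] 18.4
True 0.23861950135965795 [-1.76482033  2.88296375  0.74525008] 19.175
51 [0.21778413 0.22266303 0.22913035]
```

```bash
python3 - <<'E'
from h import *
hold(.2); f0=get_force(); print(f0,(np.array(get_ee_pos())[:2]-O)@EY)
r=move_linear(st(0,.215,.085),vel=.03,guard=25); print(r,(np.array(get_ee_pos())[:2]-O)@EY,get_force())
move_linear(st(0,.26,.085),vel=.1); move_linear(st(0,.26,.15),vel=.2)
goto(st(-.12,.19,.30),down(-90+YAW))
s=snapshot("scene"); save(s,"s5.png"); print(get_clock())
for n in ("scene","side"):
    s=snapshot(n); W=cloud(s); d=W[...,:2]-O; sx,sy,z=d@EX,d@EY,W[...,2]
    m=(abs(sx)<.058)&(sy>.19)&(sy<.3)&(z>.090)&(z<.108); print(n,m.sum(),np.percentile(sy[m],[2,50,98]) if m.any() else 0)
im=cv2.cvtColor(s["image"],cv2.COLOR_RGB2BGR)
cv2.imwrite("pics/c5.png",cv2.resize(im[120:270,220:400],None,fx=3.2,fy=3.2,interpolation=cv2.INTER_CUBIC))
E
```

```text
[1.04082336 1.39400626 1.52672801] 0.23866356672749214
True 0.2387693053897623 [-0.7246724   3.35132985  2.5472302 ]
21.5417
scene 93 [0.2209766  0.22308135 0.2262644 ]
side 163 [0.21611431 0.22144202 0.22817465]
```

View pics/c5.png

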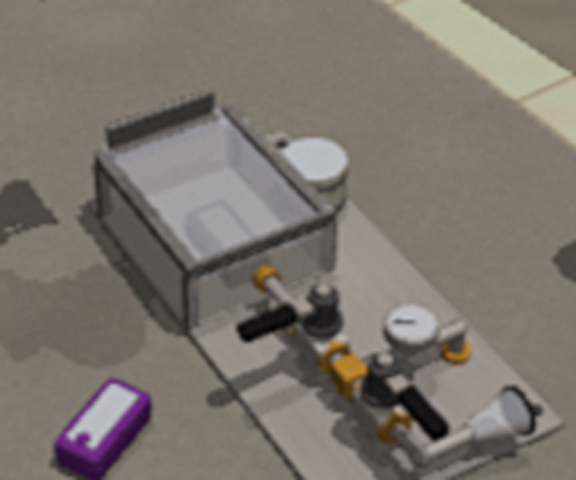

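The second push stopped at the same place under 25 N, and the lip's outer face reads 0.226 (home is 0.227), so the lid is at its end stop. The view shows it closed, with the pack visible inside at (215,225). Next is the chamber handle, at crop (268,322).

```bash
cat >> h.py <<'E'
def handle(name):
    s=snapshot("scene"); W=cloud(s); z=W[...,2]; d=W[...,:2]-O; sx,sy=d@EX,d@EY
    ay=dict(c=-.075,m=-.170)[name]; rr=np.hypot(sx,sy-ay)
    m=(s["image"].max(-1)<60)&(z>.088)&(z<.108)&(rr>.03)&(rr<.09)
    if name=="c": m&=sy>-.14
    else: m&=sy<-.12
    return m.sum(),np.median(sx[m]).round(4),np.median(sy[m]-ay).round(4),s
E
python3 - <<'E'
from h import *
o=down(-90+YAW); ax=np.array([0,-.075]); r=.060; z=.086
def P(t,extra=0):
    h=.0117*np.cos(t)+.015*np.sin(t)+.009+extra
    return ax+r*np.array([-np.cos(t),np.sin(t)])-h*np.array([np.sin(t),np.cos(t)])
p=P(0,.018)
goto(st(*p,.17),o); move_linear(st(*p,z),vel=.15); print(get_clock(),get_force())
for t in (0,20,40,55,70):
    q=P(np.radians(t)); print(t,move_linear(st(*q,z),vel=.08,guard=25),get_force().round(1))
hold(.2)
q=P(np.radians(70),.02); move_linear(st(*q,z),vel=.1); move_linear(st(*q,.20),vel=.2)
goto(st(.02,.10,.25),o)
n=handle("c"); print(n[:3],handle("m")[:3],get_clock())
im=cv2.cvtColor(n[3]["image"],cv2.COLOR_RGB2BGR)
cv2.imwrite("pics/c6.png",cv2.resize(im[190:310,185:430],None,fx=3.2,fy=3.2,interpolation=cv2.INTER_CUBIC))
E
```

```text
23.6167 [-0.1852679   0.97999757 -0.03947249]
0 False [ 1.  -0.1  0.2]
20 False [ 0.7 -3.2  1.4]
40 False [-1.  -0.3  1. ]
55 False [-0.1  0.1 -0.2]
70 False [ 0.2 -0.5  0.1]
(np.int64(87), np.float64(0.0056), np.float64(0.0582)) (np.int64(79), np.float64(0.0049), np.float64(-0.0529)) 27.5833
```

View pics/c6.png

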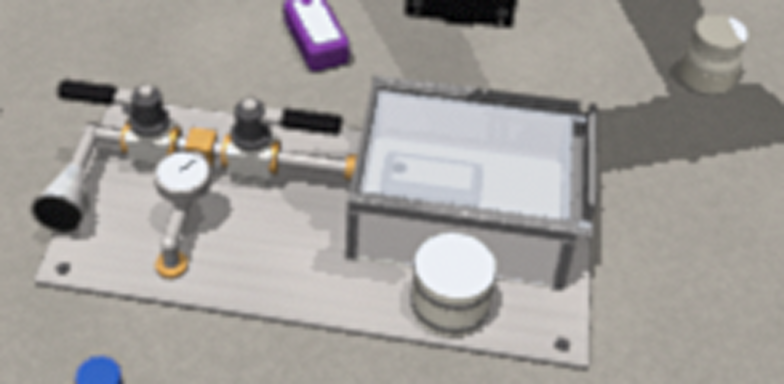

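Both handles now lie along the pipe, the chamber one at crop (312,121) pointing at the chamber and the mask one at (87,92). Both show the same 5 mm x bias, so the chamber handle is at its stop. The lid is shut with the pack visible below it. Now the mask valve.

```bash
python3 - <<'E'
from h import *
o=down(-90+YAW); ax=np.array([0,-.170]); r=.060; z=.086
def P(t,extra=0):
    h=.015*np.cos(t)+.0117*np.sin(t)+.009+extra
    return ax+r*np.array([-np.sin(t),-np.cos(t)])-h*np.array([-np.cos(t),np.sin(t)])
p=P(0,.018)
goto(st(*p,.18),o); move_linear(st(*p,z),vel=.15,guard=12); print(get_clock(),get_force(),get_ee_pos())
for t in (0,20,40,55,70):
    q=P(np.radians(t)); print(t,move_linear(st(*q,z),vel=.08,guard=25),get_force().round(1))
hold(.2)
q=P(np.radians(70),.02); move_linear(st(*q,z),vel=.1); move_linear(st(*q,.20),vel=.2)
goto(st(.02,.10,.25),o)
n=handle("m"); print(n[:3],handle("c")[:3],get_clock())
im=cv2.cvtColor(n[3]["image"],cv2.COLOR_RGB2BGR)
cv2.imwrite("pics/c7.png",cv2.resize(im[180:310,130:430],None,fx=2.6,fy=2.6,interpolation=cv2.INTER_CUBIC))
E
```

```text
29.6333 [ 0.57043076 -0.25769502  0.26698878] [ 0.56729363 -0.30526542  0.08710303]
0 False [ 0.6 -0.5  0.1]
20 False [ 5.6  0.7 -0.3]
40 False [ 2.  -1.2  0.9]
55 False [-0.6  0.6 -0.2]
70 False [ 1.6 -0.  -0.1]
(np.int64(54), np.float64(-0.0529), np.float64(0.0044)) (np.int64(87), np.float64(0.0051), np.float64(0.0583)) 34.25
```

View pics/c7.png

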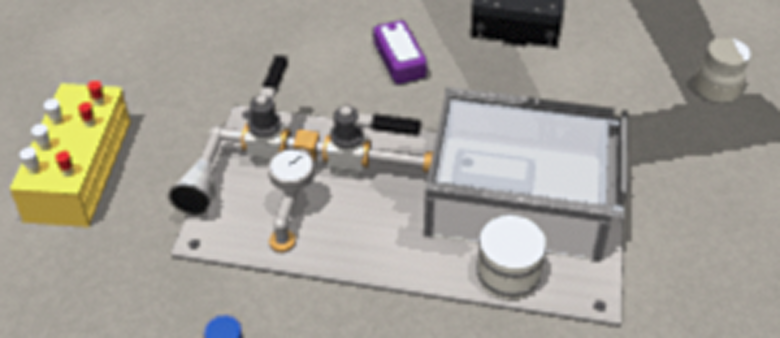

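The mask handle at crop (276,72) is across the pipe. Its +4 mm offset matches what the chamber handle showed when off, so it is at its stop. The chamber handle is still on, the lid is home, and the pot and rack look unmoved. Handing in.

```bash
python3 -c "
from cell import *
print(finish_job())"
```

```text
the job is handed in; nothing more can be done
None
```

I handed the job in at about 34 s of the 67 s limit, but got no verdict back: the pack is flat in the chamber, the lid is home, the chamber valve is on and the mask valve is off, done in that order, with the pot and rack untouched.

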